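# Jack up the alternator cradle and hold it

## Robot

A 6-joint arm with a two-finger parallel gripper is mounted at the origin on the work surface. World frame = base frame: x ahead of the robot, y to its left, z up, the work surface at z = 0. Lengths are in m, angles in rad, forces in N, time in s.
With the tool pointing down it reaches from about 0.325 to 0.775 m from the base axis. Payload 9.3 kg.
Tool frame: the origin (TCP) lies at the very end of the fingers, on their centre line; the grasp point (between the pads) lies 19 mm behind it; z points along the fingers, y is the line along which they close (so a half turn about z gives the same grasp; the last joint's range is limited). The gripper opens to 85 mm and grips with 20 to 120 N. Pads are 22 mm wide; open, the fingers measure 114 mm over their backs; the gripper's body (76 mm by 85 mm) begins 54 mm behind the grasp point. The pads swing forward as they close: fully open they stand 13 mm farther back than shut.
Start: joints at [-1.488, 0.259, 0.021, 1.334, 0, 1.418], TCP at [0.128, -0.535, 0.231] pointing down, gripper open.
Joint ranges: [-3.04, 3.04], [-0.91, 1.82], [-1.04, 1.36], [-1.92, 1.95], [-1.52, 1.45], [-3.14, 3.14]. Speed limits (rad/s): [2.22, 2.22, 2.79, 3.14, 3.14, 3.14].

## Interface

Orientations are given as a rotation vector (axis times angle).
In Python, from bench import arm, eyes gives the robot as it stands. The module is installed in compiled form; this text tells all that it offers.
- The arm moves only by the shell command python3 -m jog 'ROWS'. ROWS is JSON, a list of rows, each an object with "grip": the opening, from 0 (shut) to 1 (fully open); "dp": the shift along the tool's x, y, z in units of 25 mm (1.0 is 25 mm), a list of three; "angular": the turn, a rotation vector about the tool's x, y, z in units of 6 degrees (1.0 is 6 degrees), a list of three. In form: [{"grip": grip, "dp": [dx, dy, dz], "angular": [ax, ay, az]}, ...]. A call has 1 to 5 rows; each row shifts and turns the commanded pose from where the row before left it, along the tool's axes as they then stand; what a row does not reach is not made up. A row lasts 1/12 s, in which the tool goes at most 41.7 mm and 7.16 degrees, less where a joint would pass 70% of its speed; a pose out of reach is approached as far as the arm can. A call is refused whole if a number of a shift passes 1 or a number of a turn 1, either way. A call with a gripper value outside its range is refused whole. The fingers move at their own pace and stop on an object; the grip force is fixed at half the most. Time passes only in rows, so rows that do not move let the fingers close. It gives the time, the measured TCP pose, the force, the opening and the grip force at its end, in the units of the state.
- arm.state(): the state, without advancing time (a new reading comes with each control period).
- eyes.capture(name): name is "scene" or "top" or "wrist"; returns a dict with "img" (480x640x3 uint8, red, green, blue), "fx", "fy", "cx", "cy" (pixels), "extrinsics" (4x4, takes a point from camera to world coordinates). Camera axes: x right, y up, looking along -z (the intrinsics and any distortion apply to the point x, -y, -z); pixel columns grow to the right and rows downward; lengths in m; the calibration is good to about 2 mm. A picture is of the moment at which its call begins. There is no depth.
- arm.hand_in(): hands the job in; it is judged then, once.
The state is a dict: "clock": time; "joints": joint angles; "qd": joint speeds; "tau": joint torques, N m; "eef_pos": TCP position; "ee_rot": TCP orientation; "force": force on the tool from outside, world axes, zero at the start; "wrist_torque": the same for the moment, N m; "width": finger opening in m; "grip_force": force on a finger pad.
Only numpy, scipy, OpenCV 4.12 (cv2) and the standard library are available. Lean on these libraries where they do the work, as an engineer would, in place of code of your own. Each camera call takes 0.05 s, during which the arm holds its last target. There are 200 camera calls.

## Task

Slide the lever jack across the bench, flat on its base and with its handle up, until its saddle stands centred under the lift pad of the hinged alternator cradle. Then pump the handle all the way down so that the jack alone raises the cradle off its rest posts, and finish still holding the handle down, because this jack has no ratchet and the cradle sinks as soon as the handle is let go (the rest posts are about to get new washers). Do not lift or tip the jack, and leave the bushing, washers, regulator and fan where they lie.

Things in the scene. Friction and masses are not known exactly. Their poses are not given: they have to be found in the camera images.
- jack: Quick-lift lever jack of dark bare steel, loose on the bench, 1.55 kg, friction about 0.6. Origin on the bench under the saddle's centre; x runs from the handle end to the saddle end, z up. Base plate 230 x 90 x 8 mm (x -180 to +50, y +-45 mm). Guide sleeve 34 mm dia at the origin, z 8 to 72 mm.
- cheeks (a point): Point midway between the jack's two upright cheek plates, 75 mm behind the saddle axis (jack x -75 mm), 60 mm above the bench. The cheeks run from jack x -105 to -35 mm, z 8 to 80 mm; outer faces flat, 60 mm apart (y +-30 mm) and free on both sides: a good place to grip the jack from above for sliding it. The handle comes out upward between them.
- saddle (a point): Centre of the top face of the jack's round saddle (56 mm dia, 14 mm thick, black rubber face 52 mm dia). 90 mm above the bench with the handle up; it rises straight up 32 mm as the handle goes down (61.5 mm per rad).
- pivot (a point): Centre of the handle's pivot pin, at jack x -60 mm, 50 mm above the bench, pin along the jack's y axis. From it the straight handle points to the jack's -x side.
- jack_handle (a joint): Handle angle, rad: 0 = fully up, where a return spring holds it, rising at 0.524 rad (30 degrees) from the bench; 0.52 = fully down on its stop, level, 50 mm above the bench. Turns in the jack's x-z plane. Pressing at the grip takes 2 to 4 N unloaded and 7 to 14 N with the cradle on the saddle; let go, it springs up.
- grip (a point): Point on the axis of the handle's round black rubber grip, 240 mm from the pivot pin along the handle. The grip is 28 to 31 mm dia and runs from 185 to 300 mm from the pin, where the handle ends; between cheeks and grip the handle is a bare 20 mm steel bar.
- stand: Fixed dark steel stand that carries the hinged cradle. Origin on the bench under the lift pad; x runs from the lift pad to the hinge, z up. Hinge pin along y at x 260, z 113 mm. Two rest posts (22 mm dia) at x 90, y +-70 mm and two foot rails (30 mm wide, 8 mm high) at y +-70 mm from x 75 mm on; between them the bench is free up to x 240 mm for the front of the jack's base.
- plate (a point): Centre of the top of the cradle's steel plate, 200 x 180 x 10 mm, stand x 50 to 250 mm, y +-90 mm, underside 108 mm above the bench at rest. Bolted on it is an alternator, 130 mm dia, axis along stand y, centre at stand x 140, z 200 mm, pulley on the +y side. A tongue 44 mm wide runs from the plate to stand x -24 mm, past the lift pad.
- lift_pad (a point): Marked lift point: centre of the underside of the round steel lift pad (40 mm dia, 10 mm thick) bolted under the free end of the cradle's tongue; a hexagon nut with a stud end, 22 mm over corners, marks it from above. 98 mm above the bench with the cradle at rest, so the saddle passes under it with 8 mm to spare while the handle is up.
- cradle (a joint): Cradle angle about its hinge, rad: 0 = resting on the posts, grows as the lift pad rises (260 mm from the hinge); about 0.095 with the saddle under the pad and the handle fully down.
- bushing: Bystander: bronze bearing bushing, upright tube 34 mm dia, 32 mm high, origin under its centre.
- washers: Bystander: stack of red fibre washers, 42 mm dia, 28 mm high, origin under its centre.
- regulator: Bystander: silver voltage regulator, 55 x 42 x 14 mm with a black block on it (26 mm high in all), origin under its centre.
- fan: Bystander: blackened steel alternator fan lying flat, 116 mm dia, 18 mm high, origin under its centre.

How it is judged:
By the outcome, as a careful person would: the job done as asked, in the order asked, and still so for the second after the job is handed in, while the arm keeps its last pose, push and grip.
It also fails if it takes over 51 s, if anything falls off the work surface, if the arm or the gripper's body presses on something with over 40 N, if the wrist force passes 120 N, or if a joint passes its speed limit or range.

## Working session

There is one attempt and no reset: what is moved stays moved. The work goes in short steps, Python scripts to look and compute and a shell command to move; the robot and the scene stay as the last step left them, time stands still between calls to the robot, and variables do not carry over. Pictures are saved under pics/ and viewed, at most 12 in all, crops included, and the job is handed in when it is done.

```bash
mkdir -p pics; python3 - <<'E'
from bench import arm, eyes
import cv2,json
print(arm.state())
for n in ("scene","top"):
    c=eyes.capture(n); cv2.imwrite(f"pics/{n}0.png",c["img"][:,:,::-1])
    print(n,{k:(v.tolist() if hasattr(v,'tolist') else v) for k,v in c.items() if k!="img"})
E
```

```text
{'clock': 0.0, 'joints': array([-1.48758983e+00,  2.59186931e-01,  2.07366981e-02,  1.33369765e+00,
        3.04408233e-05,  1.41818079e+00]), 'qd': array([-1.26155200e-03, -1.33938245e-04, -1.40412921e-03, -2.04607383e-05,
       -5.16599467e-04,  4.03116107e-04]), 'tau': array([-6.92462472e-04, -5.55642021e+01,  3.44529319e+01,  1.36068498e-02,
       -3.69432191e-04,  1.67644799e-06]), 'eef_pos': array([ 0.12847486, -0.53448593,  0.23065916]), 'ee_rot': array([-3.11843884e+00, -3.69411840e-01, -1.21398930e-04]), 'force': array([-0.4400809 , -0.22330112,  0.14081166]), 'wrist_torque': array([0.06447457, 0.06542747, 0.03388926]), 'grip_force': 0.0, 'width': 0.08512660655127212}
scene {'fx': 566.1523670107666, 'fy': 566.1523670107666, 'cx': 322.82649244536407, 'cy': 235.04547265634628, 'extrinsics': [[-0.8254961064742069, -0.42174163694131095, 0.375086883089756, 0.9798466473388149], [0.5640752181735033, -0.6392821002000509, 0.5226256256693951, 0.6232673455064406], [0.019373343501822696, 0.6430026345466054, 0.7656188905243162, 0.9926034918638723], [0.0, 0.0, 0.0, 1.0]]}
top {'fx': 590.7489501389036, 'fy': 590.7489501389036, 'cx': 324.970935152793, 'cy': 244.22064568249178, 'extrinsics': [[0.02432720006696429, 0.9805201714559468, -0.19490608175452787, 0.3188121323600237], [-0.9995866523499481, 0.026845358938501287, 0.010288398674582151, 0.04935437112836193], [0.015320306156405577, 0.1945752298507286, 0.9807679481650134, 1.4246961837565246], [0.0, 0.0, 0.0, 1.0]]}
```

View pics/scene0.png

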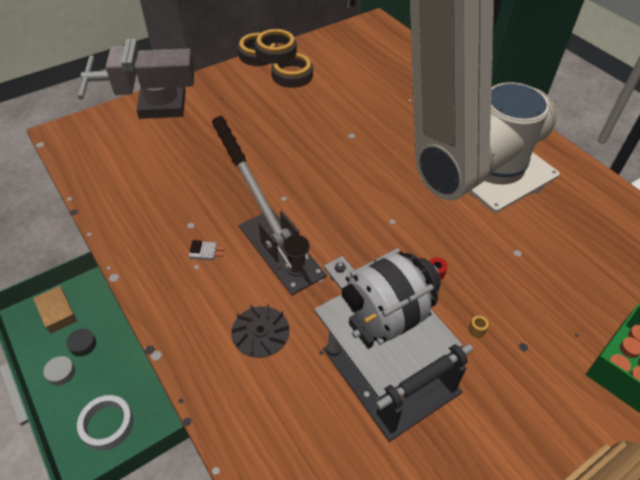

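View pics/top0.png

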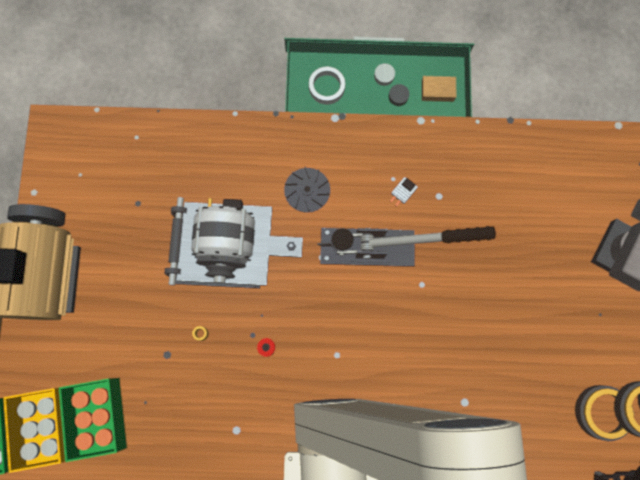

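Scene: jack with saddle at (297,245), pad nut at (340,267). Top: saddle at (343,239), base plate about x 320–414, y 228–265, nut (291,246), handle pointing right to (494,233). Next I measure more finely.

```bash
cat > h.py <<'E'
import numpy as np, cv2
from bench import arm, eyes
from scipy.spatial.transform import Rotation as R
def ray(c,u,v):
    T=np.array(c["extrinsics"]); d=np.array([(u-c["cx"])/c["fx"],-(v-c["cy"])/c["fy"],-1.])
    return T[:3,3],T[:3,:3]@d
def onz(c,u,v,z):
    o,d=ray(c,u,v); return o+d*(z-o[2])/d[2]
def tri(c1,p1,c2,p2):
    o1,d1=ray(c1,*p1);o2,d2=ray(c2,*p2)
    s=np.linalg.lstsq(np.c_[d1,-d2],o2-o1,rcond=None)[0]
    a=o1+s[0]*d1;b=o2+s[1]*d2; return (a+b)/2,np.linalg.norm(a-b)
def proj(c,p):
    T=np.array(c["extrinsics"]); q=T[:3,:3].T@(np.asarray(p)-T[:3,3])
    return np.array([c["cx"]+c["fx"]*q[0]/-q[2],c["cy"]-c["fy"]*q[1]/-q[2]])
E
python3 - <<'E'
from h import *
np.set_printoptions(precision=4,suppress=True)
s=eyes.capture("scene");t=eyes.capture("top")
print("saddle",onz(t,343,239,.09),onz(s,297,243,.09),tri(t,(343,239),s,(297,243)))
print("nut",onz(t,291,246,.125),onz(s,340,267,.125),tri(t,(291,246),s,(340,267)))
print("gripend",tri(t,(494,233),s,(218,121)))
for p in[(320,228),(320,264),(414,265),(414,231)]: print("base",p,onz(t,*p,.008))
print("fan",onz(t,307,189,.018),"reg",onz(t,404,190,.02),"wash",onz(t,266,347,.028),"bush",onz(t,199,333,.032))
a=cv2.resize(t["img"][190:290,160:510],None,fx=2.28,fy=2.28,interpolation=cv2.INTER_CUBIC)
b=cv2.resize(s["img"][200:330,190:400],None,fx=2.7,fy=2.7,interpolation=cv2.INTER_CUBIC)
o=np.zeros((a.shape[0]+b.shape[0],800,3),np.uint8);o[:a.shape[0],:a.shape[1]]=a[:,:800];o[a.shape[0]:,:b.shape[1]]=b
cv2.imwrite("pics/crop1.png",o[:600,:,::-1]);print(a.shape,b.shape)
E
```

```text
saddle [ 0.5975 -0.006   0.09  ] [ 0.594  -0.0045  0.09  ] (array([ 0.5958, -0.0047,  0.0917]), np.float64(0.0034512918387861885))
nut [0.571  0.1117 0.125 ] [0.5724 0.115  0.125 ] (array([0.5712, 0.1124, 0.1214]), np.float64(0.00139263927723984))
gripend (array([ 0.5966, -0.3241,  0.1924]), np.float64(0.003734319039428767))
base (320, 228) [0.6407 0.0477 0.008 ]
base (320, 264) [0.5511 0.0454 0.008 ]
base (414, 265) [ 0.5547 -0.1834  0.008 ]
base (414, 231) [ 0.6395 -0.1838  0.008 ]
fan [0.7363 0.0824 0.018 ] reg [ 0.7401 -0.1576  0.02  ] wash [0.3489 0.1659 0.028 ] bush [0.377  0.3226 0.032 ]
(228, 798, 3) (351, 567, 3)
```

View pics/crop1.png

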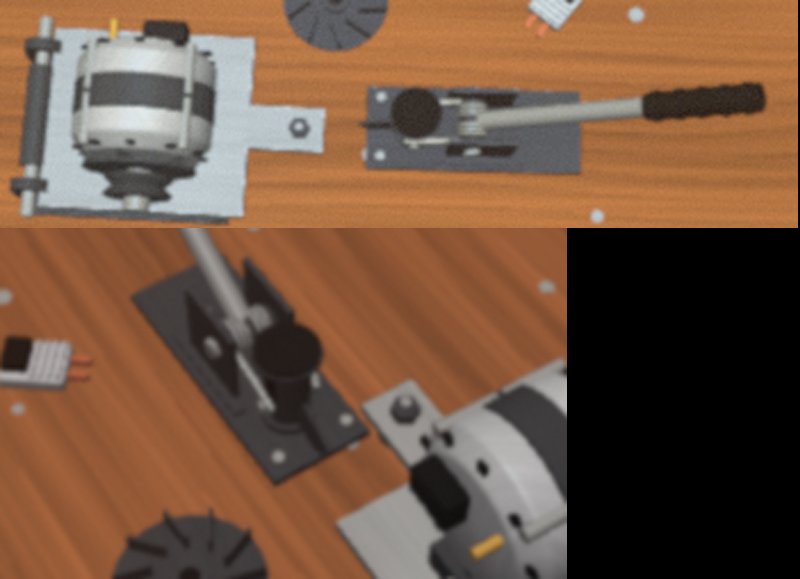

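Crop: base-plate corners at crop (367,88), (366,167), (580,173), (581,92), nut at (299,127), and plate edge from (253,38) to (244,215). The jack is nearly along world +y and the pad is about 0.116 m ahead of it. I'll turn the tool and move above the cheeks while working out the stand yaw.

```bash
cat >> h.py <<'E'
np.set_printoptions(precision=4,suppress=True)
def need(p,ex):
    """units of shift (tool axes) to TCP p, and turn to make tool x = ex(horizontal yaw deg), z down"""
    s=arm.state();r=R.from_rotvec(s["ee_rot"]);M=r.as_matrix()
    a=np.radians(ex);G=np.c_[[np.cos(a),np.sin(a),0],[np.sin(a),-np.cos(a),0],[0,0,-1]]
    print("t",s["clock"],"pos",s["eef_pos"],"F",s["force"],"w",s["width"],s["grip_force"])
    print(" dp",M.T@(np.array(p)-s["eef_pos"])/.025,"ang",np.degrees((r.inv()*R.from_matrix(G)).as_rotvec())/6)
E
python3 - <<'E'
from h import *
t=eyes.capture("top")
f=lambda x,y,z: onz(t,160+x/2.28,190+y/2.28,z)
a,b=f(253,38,.118),f(244,215,.118);print(a,b,np.degrees(np.arctan2(*(a-b)[[1,0]])),np.linalg.norm(a-b))
print("pin",f(47,18,.113),f(30,212,.113))
print("nut",f(299,127,.125),"tongue end",f(325,109,.118),f(323,153,.118))
for q in[(367,88),(366,167),(580,173),(581,92)]:print(f(*q,.008))
print("cheeks top",f(447,94,.08),f(515,94,.08),f(447,150,.08),f(517,150,.08))
E
R='{"grip":1,"dp":[0,0,0],"angular":[0,0,-1]}'
python3 -m jog '[{"grip":1,"dp":[0,0,0],"angular":[0,0,-1]},{"grip":1,"dp":[0,0,0],"angular":[0,0,-1]},{"grip":1,"dp":[0,0,0],"angular":[0,0,-1]},{"grip":1,"dp":[0,0,0],"angular":[0,0,-1]},{"grip":1,"dp":[0,0,0],"angular":[0,0,-1]}]'
python3 -m jog '[{"grip":1,"dp":[0,0,0],"angular":[0,0,-1]},{"grip":1,"dp":[0,0,0],"angular":[0,0,-1]},{"grip":1,"dp":[0,0,0],"angular":[0,0,-1]},{"grip":1,"dp":[0,0,0],"angular":[0,0,-1]},{"grip":1,"dp":[0,0,0],"angular":[0,0,-1]}]'
python3 -m jog '[{"grip":1,"dp":[0,0,0],"angular":[0,0,-1]},{"grip":1,"dp":[0,0,0],"angular":[0,0,-1]},{"grip":1,"dp":[0,0,0],"angular":[0,0,-0.8]}]'
python3 -c "
from h import *;need([.597,-.085,.2],90)"
```

```text
[0.6624 0.1609 0.118 ] [0.4842 0.1622 0.118 ] -0.40495441652316144 0.17821560715451262
pin [0.6786 0.3688 0.113 ] [0.4823 0.3713 0.113 ]
nut [0.5716 0.1114 0.125 ] tongue end [0.5919 0.0867 0.118 ] [0.5476 0.0872 0.118 ]
[0.6392 0.0453 0.008 ]
[0.5529 0.0441 0.008 ]
[ 0.5526 -0.1843  0.008 ]
[ 0.6412 -0.1859  0.008 ]
cheeks top [ 0.6189 -0.0365  0.08  ] [ 0.6209 -0.1062  0.08  ] [ 0.5607 -0.0373  0.08  ] [ 0.5627 -0.1085  0.08  ]
clock: 0.67
eef_pos: [0.1285, -0.5347, 0.2312]
ee_rot: [-2.915, -1.172, -0.0]
force: [0.2, 0.4, 0.7]
width: 0.0852
grip_force: 0.0
clock: 1.08
eef_pos: [0.1285, -0.5347, 0.2312]
ee_rot: [-2.512, -1.886, -0.0]
force: [0.2, 0.7, 0.5]
width: 0.0857
grip_force: 0.0
clock: 1.33
eef_pos: [0.1285, -0.5347, 0.2311]
ee_rot: [-2.209, -2.233, -0.0]
force: [-0.6, -0.4, 0.5]
width: 0.0854
grip_force: 0.0
t 1.3333 pos [ 0.1285 -0.5347  0.2311] F [-0.6026 -0.446   0.4873] w 0.08535755393556195 0.0
 dp [17.7838 18.935   1.2506] ang [-0.0001 -0.0027  0.1038]
```

```bash
python3 -m jog '[{"grip":1,"dp":[0.93,0.98,0],"angular":[0,0,0]},{"grip":1,"dp":[0.93,0.98,0],"angular":[0,0,0]},{"grip":1,"dp":[0.93,0.98,0],"angular":[0,0,0]},{"grip":1,"dp":[0.93,0.98,0],"angular":[0,0,0]},{"grip":1,"dp":[0.93,0.98,0],"angular":[0,0,0]}]' >/dev/null
python3 -m jog '[{"grip":1,"dp":[0.93,0.98,0],"angular":[0,0,0]},{"grip":1,"dp":[0.93,0.98,0],"angular":[0,0,0]},{"grip":1,"dp":[0.93,0.98,0],"angular":[0,0,0]},{"grip":1,"dp":[0.93,0.98,0],"angular":[0,0,0]},{"grip":1,"dp":[0.93,0.98,0],"angular":[0,0,0]}]' >/dev/null
python3 -m jog '[{"grip":1,"dp":[0.93,0.98,0],"angular":[0,0,0]},{"grip":1,"dp":[0.93,0.98,0],"angular":[0,0,0]},{"grip":1,"dp":[0.93,0.98,0],"angular":[0,0,0]},{"grip":1,"dp":[0.93,0.98,0],"angular":[0,0,0]},{"grip":1,"dp":[0.93,0.98,0],"angular":[0,0,0]}]' >/dev/null
python3 -m jog '[{"grip":1,"dp":[0.93,0.98,0],"angular":[0,0,0]},{"grip":1,"dp":[0.93,0.98,0],"angular":[0,0,0]},{"grip":1,"dp":[0.93,0.98,0],"angular":[0,0,0]},{"grip":1,"dp":[0.93,0.98,0],"angular":[0,0,0]},{"grip":1,"dp":[0,0,0],"angular":[0,0,0]}]'
python3 - <<'E'
from h import *
need([.5965,-.0865,.2],90)
c=eyes.capture("wrist");cv2.imwrite("pics/w1.png",c["img"][:,:,::-1])
print(c["fx"],c["extrinsics"])
for n,p in dict(saddle=(.5965,-.0045,.09),pad=(.571,.1115,.125),base0=(.552,.0455,.008),base1=(.641,.0455,.008)).items():print(n,proj(c,p))
E
```

```text
clock: 3.0
eef_pos: [0.5946, -0.0868, 0.2303]
ee_rot: [-2.211, -2.231, -0.002]
force: [-1.3, 0.7, -0.5]
width: 0.0852
grip_force: 0.0
t 3.0 pos [ 0.5946 -0.0868  0.2303] F [-1.2823  0.6889 -0.4611] w 0.08524923614380389 0.0
 dp [0.0091 0.076  1.2122] ang [ 0.002  -0.0124  0.0867]
375.7237880297935 [[ 0.9999 -0.0103 -0.0014  0.5949]
 [ 0.0103  0.9662  0.2576 -0.0215]
 [-0.0013 -0.2576  0.9663  0.373 ]
 [ 0.      0.      0.      1.    ]]
saddle [324.4432 111.7434]
pad [ 280.8385 -116.0291]
base0 [274.6895  58.1023]
base1 [374.3709  59.1971]
```

View pics/w1.png

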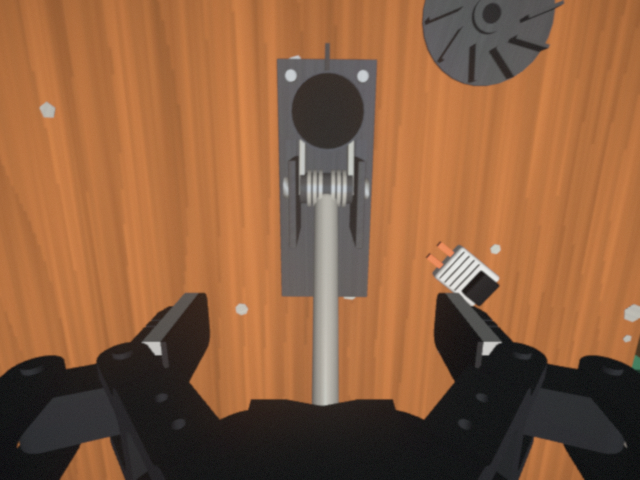

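Wrist view: saddle centre at (328,111), base front corners at (278,60) and (376,60), handle straight below, regulator at (468,275) clear of the fingers. The jack sits about 2 mm further in +x than the top view gave. Descending onto the cheeks now.

```bash
python3 -m jog '[{"grip":1,"dp":[0,0.13,0.9],"angular":[0,0,0.08]},{"grip":1,"dp":[0,0,0.9],"angular":[0,0,0]},{"grip":1,"dp":[0,0,0.9],"angular":[0,0,0]},{"grip":1,"dp":[0,0,0.9],"angular":[0,0,0]},{"grip":1,"dp":[0,0,0.9],"angular":[0,0,0]}]'
python3 -m jog '[{"grip":1,"dp":[0,0,0.7],"angular":[0,0,0]},{"grip":1,"dp":[0,0,0.7],"angular":[0,0,0]},{"grip":1,"dp":[0,0,0.7],"angular":[0,0,0]},{"grip":1,"dp":[0,0,0.7],"angular":[0,0,0]},{"grip":1,"dp":[0,0,0.24],"angular":[0,0,0]}]'
python3 -m jog '[{"grip":1,"dp":[0,0,0],"angular":[0,0,0]}]'
python3 - <<'E'
from h import *
need([.598,-.0865,.041],90)
E
```

```text
clock: 3.47
eef_pos: [0.5941, -0.0912, 0.1179]
ee_rot: [2.225, 2.217, -0.0]
force: [0.4, -0.1, -0.4]
width: 0.0853
grip_force: 0.0
clock: 3.88
eef_pos: [0.5931, -0.0909, 0.0405]
ee_rot: [-2.224, -2.215, 0.003]
force: [-0.9, 0.4, 0.0]
width: 0.0853
grip_force: 0.0
clock: 3.97
eef_pos: [0.5935, -0.0908, 0.0415]
ee_rot: [-2.224, -2.215, 0.002]
force: [-0.1, 0.2, 1.4]
width: 0.0848
grip_force: 0.0
t 3.9667 pos [ 0.5935 -0.0908  0.0415] F [-0.0769  0.1819  1.4072] w 0.08476458721611015 0.0
 dp [0.1742 0.1788 0.0182] ang [-0.0273 -0.0068 -0.0358]
```

```bash
python3 -m jog '[{"grip":1,"dp":[0.17,0.18,0],"angular":[0,0,0]},{"grip":1,"dp":[0,0,0],"angular":[0,0,0]},{"grip":0.75,"dp":[0,0,0],"angular":[0,0,0]},{"grip":0.7,"dp":[0,0,0],"angular":[0,0,0]},{"grip":0.65,"dp":[0,0,0],"angular":[0,0,0]}]'
python3 -m jog '[{"grip":0.6,"dp":[0,0,0],"angular":[0,0,0]},{"grip":0.5,"dp":[0,0,0],"angular":[0,0,0]},{"grip":0.5,"dp":[0,0,0],"angular":[0,0,0]},{"grip":0.5,"dp":[0,0,0],"angular":[0,0,0]}]'
python3 - <<'E'
from h import *
need([.598,-.0865,.041],90)
c=eyes.capture("wrist");cv2.imwrite("pics/w2.png",c["img"][:,:,::-1])
for n,p in dict(saddle=(.598,-.0045,.09),pad=(.571,.1115,.125)).items():print(n,proj(c,p))
E
```

```text
clock: 4.38
eef_pos: [0.5988, -0.0863, 0.0438]
ee_rot: [2.224, 2.218, -0.001]
force: [-4.2, -0.3, 8.7]
width: 0.0593
grip_force: 67.3
clock: 4.72
eef_pos: [0.5988, -0.0862, 0.0438]
ee_rot: [2.224, 2.218, -0.001]
force: [-4.0, 0.4, 7.6]
width: 0.0593
grip_force: 67.4
t 4.7167 pos [ 0.5988 -0.0862  0.0438] F [-4.0209  0.3578  7.6071] w 0.05934101132892935 67.41180181503296
 dp [-0.0104 -0.0338  0.1134] ang [-0.0015  0.0041 -0.0263]
saddle [313.7628  64.5576]
pad [ -113.0707 -1911.9944]
```

View pics/w2.png

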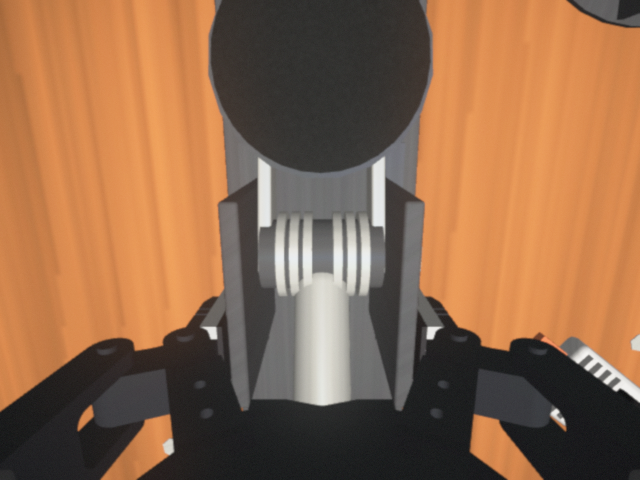

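Wrist view: pads sit on both cheek faces (about columns 220 and 425), saddle centred at (321,62), handle up. Sliding most of the way now, about 25 mm in −x and 110 mm in +y.

```bash
python3 -m jog '[{"grip":0.5,"dp":[0.2,-0.1,0],"angular":[0,0,0]},{"grip":0.5,"dp":[0.4,-0.1,0],"angular":[0,0,0]},{"grip":0.5,"dp":[0.4,-0.1,0],"angular":[0,0,0]},{"grip":0.5,"dp":[0.4,-0.1,0],"angular":[0,0,0]},{"grip":0.5,"dp":[0.4,-0.1,0],"angular":[0,0,0]}]'
python3 -m jog '[{"grip":0.5,"dp":[0.4,-0.1,0],"angular":[0,0,0]},{"grip":0.5,"dp":[0.4,-0.1,0],"angular":[0,0,0]},{"grip":0.5,"dp":[0.4,-0.1,0],"angular":[0,0,0]},{"grip":0.5,"dp":[0.4,-0.1,0],"angular":[0,0,0]},{"grip":0.5,"dp":[0.3,-0.1,0],"angular":[0,0,0]}]'
python3 -m jog '[{"grip":0.5,"dp":[0.2,0,0],"angular":[0,0,0]},{"grip":0.5,"dp":[0.2,0,0],"angular":[0,0,0]},{"grip":0.5,"dp":[0.2,0,0],"angular":[0,0,0]},{"grip":0.5,"dp":[0.1,0,0],"angular":[0,0,0]},{"grip":0.5,"dp":[0,0,0],"angular":[0,0,0]}]'
python3 - <<'E'
from h import *
need([.573,.03,.0438],90)
w=eyes.capture("wrist");s=eyes.capture("scene");t=eyes.capture("top")
a=t["img"][190:310,200:440];b=s["img"][210:330,260:420]
o=np.zeros((600,800,3),np.uint8);o[:300]=0
o[:280,:373]=cv2.resize(w["img"],(373,280));b=cv2.resize(b,(400,300),interpolation=3);o[:300,390:790]=b
o[300:600,:600]=cv2.resize(a,(600,300),interpolation=3)
cv2.imwrite("pics/m1.png",o[:,:,::-1])
E
```

```text
clock: 5.18
eef_pos: [0.5882, -0.0432, 0.044]
ee_rot: [2.223, 2.213, -0.001]
force: [3.2, -10.9, 2.0]
width: 0.0595
grip_force: 66.9
clock: 5.6
eef_pos: [0.576, 0.0049, 0.044]
ee_rot: [2.222, 2.214, -0.001]
force: [4.4, -11.2, 1.4]
width: 0.059
grip_force: 66.9
clock: 6.02
eef_pos: [0.5753, 0.0223, 0.0439]
ee_rot: [2.223, 2.215, -0.002]
force: [0.8, -9.6, 4.8]
width: 0.0591
grip_force: 67.4
t 6.0167 pos [0.5753 0.0223 0.0439] F [ 0.7598 -9.5707  4.7688] w 0.059117249769017784 67.40646243095398
 dp [ 0.3085 -0.0917  0.0021] ang [ 0.0151  0.0352 -0.0324]
```

View pics/m1.png

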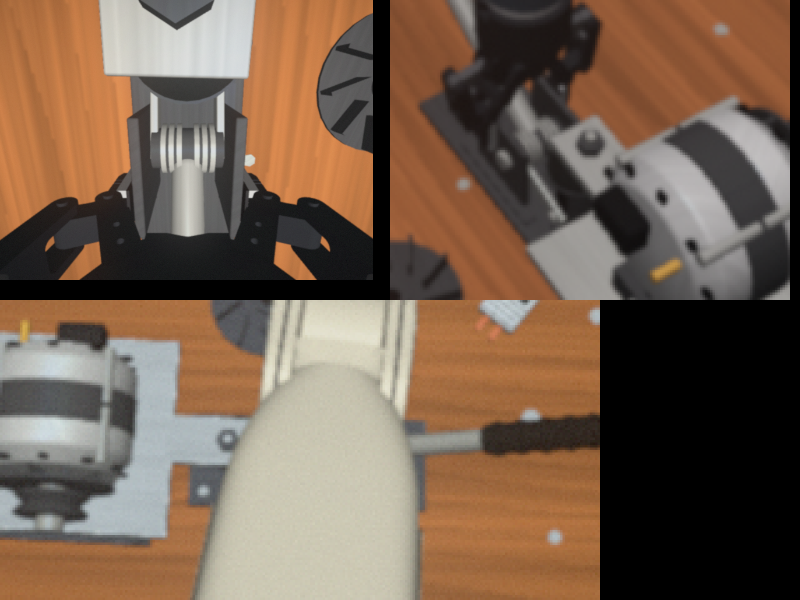

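Montage: in the wrist view the tongue end spans (103,74)–(249,78), nut tip is at (178,28) and the rear arc of the saddle is under the tongue, with about 8 mm still to go. I'll compute the remainder from wrist rays.

```bash
python3 - <<'E'
from h import *
w=eyes.capture("wrist");k=640/373
for n,p,z in[("tL",(103.5,74),.118),("tR",(249,78),.118),("tL2",(100,0),.118),("tR2",(255,0),.118),("nut near",(177,29),.126),("saddle rear",(187,101),.09),("pinL",(152,130),.05),("cheekL",(131,112),.08),("cheekR",(246,112),.08)]:
    print(n,onz(w,p[0]*k,p[1]*k,z))
cv2.imwrite("pics/w3.png",w["img"][:240,120:520,::-1])
E
```

```text
tL [0.5511 0.0895 0.118 ]
tR [0.5947 0.0883 0.118 ]
tL2 [0.5521 0.1091 0.118 ]
tR2 [0.5949 0.109  0.118 ]
nut near [0.5736 0.1002 0.126 ]
saddle rear [0.576  0.0787 0.09  ]
pinL [0.5535 0.0564 0.05  ]
cheekL [0.5487 0.0724 0.08  ]
cheekR [0.6047 0.0723 0.08  ]
```

View pics/w3.png

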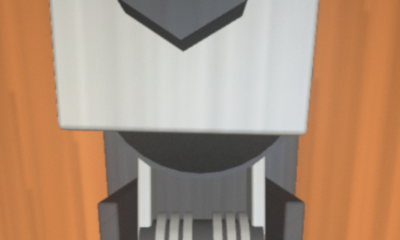

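```bash
python3 -m jog '[{"grip":0.5,"dp":[0.1,-0.05,0],"angular":[0,0,0]},{"grip":0.5,"dp":[0.1,-0.06,0],"angular":[0,0,0]},{"grip":0.5,"dp":[0.08,0,0],"angular":[0,0,0]},{"grip":0.5,"dp":[0,0,0],"angular":[0,0,0]}]'
python3 - <<'E'
from h import *
w=eyes.capture("wrist");cv2.imwrite("pics/w4.png",cv2.resize(w["img"][:240,120:520,::-1],(800,480),interpolation=3))
need([.573,.03,.0438],90)
E
```

```text
clock: 6.55
eef_pos: [0.5731, 0.0291, 0.0439]
ee_rot: [2.223, 2.214, -0.001]
force: [2.0, -9.3, 3.2]
width: 0.0592
grip_force: 67.2
t 6.6 pos [0.5731 0.0291 0.0439] F [ 2.9073 -9.6192  2.8726] w 0.05920943216899066 67.17331051826477
 dp [ 0.0359 -0.004   0.0056] ang [ 0.0256  0.0326 -0.0364]
```

View pics/w4.png

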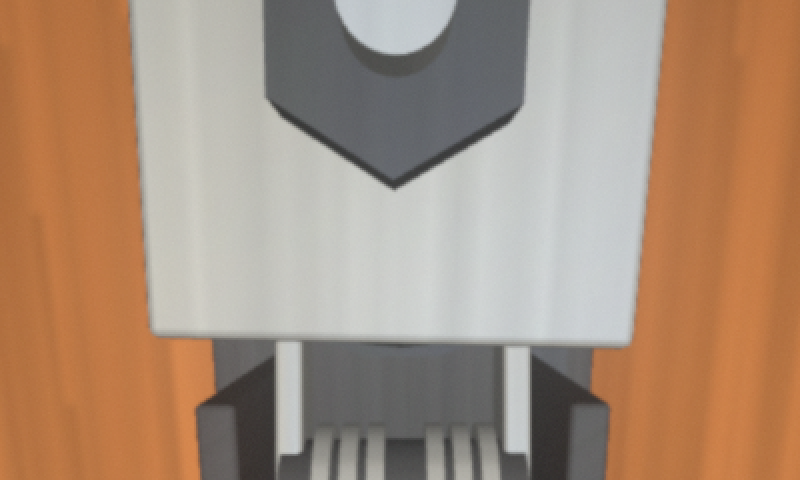

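Wrist view: tongue end from (152,333) to (631,345), nut tip at (395,188), nut side corners at (267,97) and (522,105), and only a sliver of saddle edge showing at (400,346).

```bash
python3 - <<'E'
from h import *
w=eyes.capture("wrist")
g=lambda x,y,z: onz(w,120+x/2,y/2,z)
for z in(.124,.128,.132):
  a,b,c=g(267,97,z),g(522,105,z),g(395,182,z);print(z,np.linalg.norm(a-b),(a+b)/2,c,c+[0,.011,0])
a,b=g(152,333,.118),g(631,345,.118);print("tongue end",a,b,(a+b)/2)
print("saddle rear",g(400,346,.09),"cheeks",g(215,405,.08),g(590,405,.08), "outer",g(198,405,.08),g(607,405,.08),"links",g(289,400,.07),g(516,400,.07))
E
```

```text
0.124 0.01933163379676519 [0.5734 0.1073 0.124 ] [0.5733 0.1016 0.124 ] [0.5733 0.1126 0.124 ]
0.128 0.018091432920066982 [0.5734 0.1065 0.128 ] [0.5734 0.1011 0.128 ] [0.5734 0.1121 0.128 ]
0.132 0.016851232043368768 [0.5734 0.1057 0.132 ] [0.5734 0.1007 0.132 ] [0.5734 0.1117 0.132 ]
tongue end [0.5514 0.0895 0.118 ] [0.5945 0.0884 0.118 ] [0.573  0.0889 0.118 ]
saddle rear [0.5736 0.0856 0.09  ] cheeks [0.5471 0.0763 0.08  ] [0.6007 0.0761 0.08  ] outer [0.5446 0.0763 0.08  ] [0.6032 0.0761 0.08  ] links [0.5562 0.0753 0.07  ] [0.5916 0.0752 0.07  ]
```

The saddle is at about (.5737, .112) and the pad at (.5734, .1124), so it is centred within about 1 mm. Now I release, rise, close the fingers and tilt 30° above the grip.

```bash
python3 -m jog '[{"grip":0.75,"dp":[0,0,0],"angular":[0,0,0]},{"grip":0.85,"dp":[0,0,0],"angular":[0,0,0]},{"grip":0.95,"dp":[0,0,0],"angular":[0,0,0]},{"grip":0.95,"dp":[0,0,0],"angular":[0,0,0]}]'
python3 -m jog '[{"grip":0.95,"dp":[0,0,-0.4],"angular":[0,0,0]},{"grip":0.95,"dp":[0,0,-0.9],"angular":[0,0,0]},{"grip":0.95,"dp":[0,0,-0.9],"angular":[0,0,0]},{"grip":0.95,"dp":[0,0,-0.9],"angular":[0,0,0]},{"grip":0.95,"dp":[0,0,-0.9],"angular":[0,0,0]}]'
python3 -m jog '[{"grip":0.95,"dp":[0,0,-0.9],"angular":[0,0,0]},{"grip":0.9,"dp":[0,0,-0.9],"angular":[0,0,0]},{"grip":0.5,"dp":[0,0,-0.9],"angular":[0,0,0]},{"grip":0,"dp":[0,0,-0.9],"angular":[0,0,0]},{"grip":0,"dp":[0,0,-0.8],"angular":[0,0,0]}]'
python3 -m jog '[{"grip":0,"dp":[-0.9,0,0],"angular":[0,0,0]},{"grip":0,"dp":[-0.9,0,0],"angular":[0,0,0]},{"grip":0,"dp":[-0.9,0,0],"angular":[0,0,0]},{"grip":0,"dp":[-0.9,0,0],"angular":[0,0,0]},{"grip":0,"dp":[-0.9,0,0],"angular":[0,0,0]}]'
python3 -m jog '[{"grip":0,"dp":[0,0,0],"angular":[0,-1,0]},{"grip":0,"dp":[0,0,0],"angular":[0,-1,0]},{"grip":0,"dp":[0,0,0],"angular":[0,-1,0]},{"grip":0,"dp":[0,0,0],"angular":[0,-1,0]},{"grip":0,"dp":[0,0,0],"angular":[0,-1,0]}]'
cat >> h.py <<'E'
def press(deg,lift=0,pin=(.5735,.0516,.05),r=.24,h=.015):
    "dp to the pose pressing the handle at deg above level"
    s=arm.state();q=R.from_rotvec(s["ee_rot"]);M=q.as_matrix();a=np.radians(deg);c,n=np.cos(a),np.sin(a)
    G=np.c_[[0,c,-n],[1,0,0],[0,-n,-c]]
    p=np.array(pin)-r*G[:,0]-(h+lift)*G[:,2]
    print("t",s["clock"],"pos",s["eef_pos"],"goal",p,"F",s["force"],"w",s["width"],"j",s["joints"])
    print(" dp",M.T@(p-s["eef_pos"])/.025,"ang",np.degrees((q.inv()*R.from_matrix(G)).as_rotvec())/6)
E
python3 - <<'E'
from h import *
press(30,.02)
s=eyes.capture("scene");t=eyes.capture("top")
o=np.hstack([cv2.resize(s["img"][80:330,160:430],(400,370),interpolation=3),cv2.resize(t["img"][150:350,200:416],(400,370),interpolation=3)])
cv2.imwrite("pics/m2.png",o[:,:,::-1])
E
```

```text
clock: 6.98
eef_pos: [0.5719, 0.031, 0.0429]
ee_rot: [-2.224, -2.218, -0.0]
force: [-0.2, 0.6, -0.4]
width: 0.0813
grip_force: 0.0
clock: 7.4
eef_pos: [0.5718, 0.031, 0.1446]
ee_rot: [2.224, 2.218, 0.0]
force: [1.1, 0.5, -0.0]
width: 0.0814
grip_force: 0.0
clock: 7.82
eef_pos: [0.5717, 0.031, 0.2552]
ee_rot: [2.224, 2.218, 0.001]
force: [0.3, -0.2, -0.5]
width: 0.0418
grip_force: 0.0
clock: 8.23
eef_pos: [0.5713, -0.0824, 0.2537]
ee_rot: [2.224, 2.218, 0.001]
force: [0.1, -0.7, -0.4]
width: 0.0
grip_force: 0.0
clock: 8.65
eef_pos: [0.5717, -0.0816, 0.2547]
ee_rot: [1.926, 1.919, -0.518]
force: [-1.1, -0.6, -1.3]
width: -0.0001
grip_force: 0.0
t 8.65 pos [ 0.5717 -0.0816  0.2547] goal [ 0.5735 -0.1387  0.2003] F [-1.0831 -0.5822 -1.3063] w -9.307044540157213e-05 j [-0.0291  0.3038  0.0424  1.2911 -0.5284  1.5404]
 dp [-0.8765  0.0713  3.0302] ang [ 0.0115  0.0482 -0.038 ]
```

View pics/m2.png

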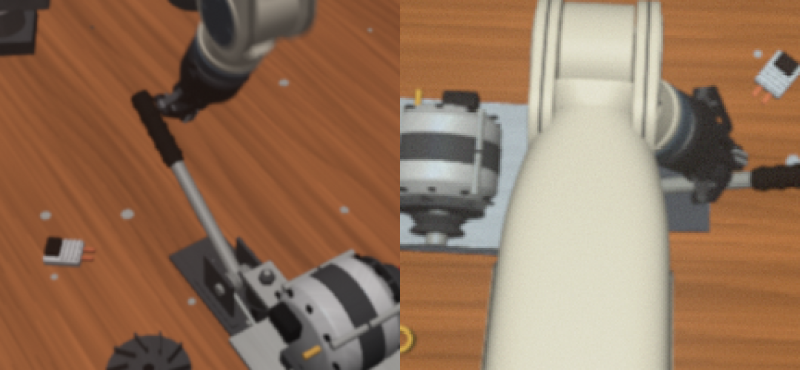

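Scene and top crops: the jack stands under the tongue with the handle up, and the closed fingers hover beside the grip at about (165,100) in the left crop. Now approaching the grip along its normal.

```bash
python3 -m jog '[{"grip":0,"dp":[-0.5,0.07,0.6],"angular":[0,0.05,0]},{"grip":0,"dp":[-0.38,0,0.8],"angular":[0,0,0]},{"grip":0,"dp":[0,0,0.8],"angular":[0,0,0]},{"grip":0,"dp":[0,0,0.8],"angular":[0,0,0]},{"grip":0,"dp":[0,0,0],"angular":[0,0,0]}]'
python3 - <<'E'
from h import *
press(30,0)
w=eyes.capture("wrist");t=eyes.capture("top")
o=np.hstack([cv2.resize(w["img"],(480,360)),cv2.resize(t["img"][170:290,320:420],(300,360),interpolation=3)])
cv2.imwrite("pics/m3.png",o[:,:,::-1])
E
```

```text
clock: 9.17
eef_pos: [0.5719, -0.1394, 0.1962]
ee_rot: [1.937, 1.93, -0.515]
force: [0.4, 0.6, 0.0]
width: -0.0
grip_force: 0.0
t 9.1667 pos [ 0.5719 -0.1394  0.1962] goal [ 0.5735 -0.1487  0.183 ] F [0.4247 0.6369 0.0409] w -3.357239581816336e-05 j [-0.136   0.3168 -0.0856  1.0981 -0.5112  1.4202]
 dp [-0.0646  0.0697  0.6455] ang [-0.0534 -0.077  -0.0218]
```

View pics/m3.png

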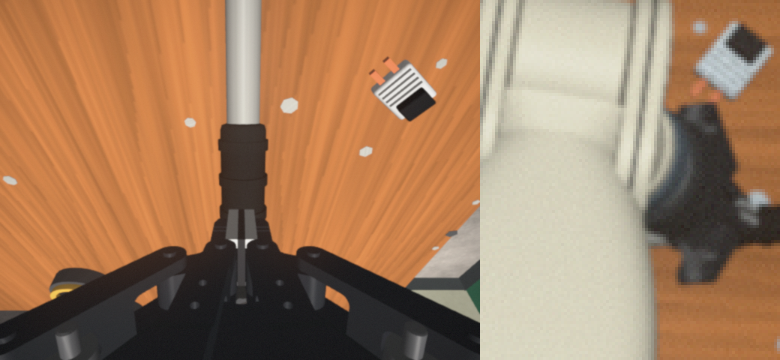

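The fingers (column 240) sit over the grip (column 243), so they are aligned. Making contact and pumping along the arc.

```bash
python3 -m jog '[{"grip":0,"dp":[-0.06,0.07,0.35],"angular":[0,-0.07,0]},{"grip":0,"dp":[0,0,0.3],"angular":[0,0,0]},{"grip":0,"dp":[-0.02,0,0.5],"angular":[0,0.5,0]},{"grip":0,"dp":[-0.02,0,0.5],"angular":[0,0.5,0]},{"grip":0,"dp":[-0.02,0,0.5],"angular":[0,0.5,0]}]'
python3 -m jog '[{"grip":0,"dp":[0,0,0],"angular":[0,0,0]}]'
python3 - <<'E'
from h import *
press(21,0)
E
```

```text
clock: 9.68
eef_pos: [0.5755, -0.1652, 0.1527]
ee_rot: [2.023, 2.02, -0.372]
force: [-0.1, 6.6, 6.8]
width: 0.0
grip_force: 4.1
clock: 9.77
eef_pos: [0.5752, -0.1665, 0.152]
ee_rot: [2.026, 2.018, -0.373]
force: [0.8, 7.7, 6.3]
width: 0.0001
grip_force: 4.4
t 9.7667 pos [ 0.5752 -0.1665  0.152 ] goal [ 0.5735 -0.1671  0.15  ] F [0.7543 7.6845 6.3211] w 0.00014063175017247804 j [-0.2511  0.3364 -0.1245  1.0157 -0.3532  1.3067]
 dp [ 0.0065 -0.0694  0.0812] ang [-0.0044 -0.0138 -0.0362]
```

```bash
python3 -m jog '[{"grip":0,"dp":[0.06,-0.05,0],"angular":[0,0,0]},{"grip":0,"dp":[0,0,0],"angular":[0,0,0]}]'
python3 -c "
from h import *
press(21,0)"
```

```text
clock: 9.93
eef_pos: [0.5751, -0.165, 0.1542]
ee_rot: [2.021, 2.012, -0.376]
force: [2.1, 0.1, 9.1]
width: -0.0005
grip_force: 4.5
t 9.9333 pos [ 0.5751 -0.165   0.1542] goal [ 0.5735 -0.1671  0.15  ] F [2.1483 0.1231 9.1219] w -0.000513600404321206 j [-0.2457  0.3326 -0.1263  1.0142 -0.3599  1.3114]
 dp [-0.0153 -0.0655  0.1876] ang [ 0.0276  0.0552 -0.0438]
```

```bash
python3 -m jog '[{"grip":0,"dp":[0,0,0.5],"angular":[0,0.5,0]},{"grip":0,"dp":[0,0,0.5],"angular":[0,0.5,0]},{"grip":0,"dp":[0,0,0],"angular":[0,0,0]}]'
python3 -c "
from h import *
press(15,0)"
python3 -m jog '[{"grip":0,"dp":[0,0,0.5],"angular":[0,0.5,0]},{"grip":0,"dp":[0,0,0.5],"angular":[0,0.5,0]},{"grip":0,"dp":[0,0,0],"angular":[0,0,0]}]'
python3 -c "
from h import *
press(9,0)"
```

```text
clock: 10.18
eef_pos: [0.575, -0.1744, 0.1295]
ee_rot: [2.083, 2.074, -0.274]
force: [2.8, 1.5, 9.5]
width: 0.0002
grip_force: 4.7
t 10.1833 pos [ 0.575  -0.1744  0.1295] goal [ 0.5735 -0.1763  0.1266] F [2.8204 1.4718 9.491 ] w 0.00017152823751254734 j [-0.3118  0.3529 -0.1352  0.9974 -0.251   1.2528]
 dp [-0.0459 -0.0618  0.1316] ang [ 0.0231  0.0286 -0.0458]
clock: 10.43
eef_pos: [0.5749, -0.1806, 0.1048]
ee_rot: [2.142, 2.132, -0.169]
force: [3.5, 0.4, 9.2]
width: -0.0001
grip_force: 4.8
t 10.4333 pos [ 0.5749 -0.1806  0.1048] goal [ 0.5735 -0.1831  0.1024] F [3.4836 0.3577 9.159 ] w -7.951086817882546e-05 j [-0.3708  0.3809 -0.1406  0.9888 -0.1485  1.2001]
 dp [-0.0838 -0.0571  0.1134] ang [ 0.0211  0.0301 -0.0456]
```

```bash
python3 -m jog '[{"grip":0,"dp":[0,-0.03,0.5],"angular":[0,0.5,0]},{"grip":0,"dp":[0,-0.03,0.5],"angular":[0,0.5,0]},{"grip":0,"dp":[0,0,0],"angular":[0,0,0]}]'
python3 -m jog '[{"grip":0,"dp":[0,0,0.5],"angular":[0,0.5,0]},{"grip":0,"dp":[0,0,0],"angular":[0,0,0]}]'
python3 -c "
from h import *
press(0,0)"
python3 -m jog '[{"grip":0,"dp":[0,0,0.1],"angular":[0,0,0]},{"grip":0,"dp":[0,0,0],"angular":[0,0,0]}]'
python3 -c "
from h import *
press(0,0)"
```

```text
clock: 10.68
eef_pos: [0.5739, -0.1839, 0.0799]
ee_rot: [2.196, 2.187, -0.057]
force: [5.7, 0.2, 9.8]
width: -0.0
grip_force: 4.9
clock: 10.85
eef_pos: [0.5736, -0.1843, 0.0674]
ee_rot: [2.223, 2.214, -0.001]
force: [2.8, -1.1, 9.7]
width: -0.0
grip_force: 4.9
t 10.85 pos [ 0.5736 -0.1843  0.0674] goal [ 0.5735 -0.1884  0.065 ] F [ 2.8471 -1.0912  9.7114] w -1.949247636962331e-05 j [-0.4492  0.4342 -0.1466  0.9859 -0.0018  1.1254]
 dp [-0.1622 -0.0055  0.0979] ang [ 0.0275  0.0324 -0.0366]
clock: 11.02
eef_pos: [0.5737, -0.1843, 0.0661]
ee_rot: [2.22, 2.212, -0.005]
force: [1.4, -6.2, 10.3]
width: -0.0003
grip_force: 5.1
t 11.0167 pos [ 0.5737 -0.1843  0.0661] goal [ 0.5735 -0.1884  0.065 ] F [ 1.4252 -6.1808 10.2934] w -0.0002654309141951399 j [-0.4475  0.4345 -0.15    0.9803 -0.0052  1.1268]
 dp [-0.162  -0.0089  0.0464] ang [ 0.031   0.0699 -0.0332]
```

```bash
python3 -m jog '[{"grip":0,"dp":[-0.04,0,0.1],"angular":[0,0,0]},{"grip":0,"dp":[0,0,0],"angular":[0,0,0]}]'
python3 -m jog '[{"grip":0,"dp":[0,0,0.1],"angular":[0,0,0]},{"grip":0,"dp":[0,0,0],"angular":[0,0,0]}]'
python3 -c "
from h import *
press(0,0)"
```

```text
clock: 11.18
eef_pos: [0.5738, -0.1846, 0.0642]
ee_rot: [2.219, 2.213, -0.003]
force: [-0.0, -0.7, 15.6]
width: -0.0
grip_force: 7.5
clock: 11.35
eef_pos: [0.5738, -0.1846, 0.063]
ee_rot: [2.218, 2.213, -0.003]
force: [-3.9, -0.1, 27.2]
width: 0.0001
grip_force: 13.2
t 11.35 pos [ 0.5738 -0.1846  0.063 ] goal [ 0.5735 -0.1884  0.065 ] F [-3.8534 -0.1158 27.1796] w 0.0001424865739122673 j [-0.4482  0.4366 -0.1553  0.9715 -0.0045  1.1253]
 dp [-0.1512 -0.0128 -0.0798] ang [ 0.0443  0.0691 -0.0255]
```

The force rose sharply at z = 0.063, so the handle is on its stop. Easing slightly and checking the view.

```bash
python3 -m jog '[{"grip":0,"dp":[0,0,-0.05],"angular":[0,0,0]},{"grip":0,"dp":[0,0,0],"angular":[0,0,0]},{"grip":0,"dp":[0,0,0],"angular":[0,0,0]},{"grip":0,"dp":[0,0,0],"angular":[0,0,0]}]'
python3 - <<'E'
from h import *
press(0,0)
s=eyes.capture("scene");t=eyes.capture("top")
o=np.hstack([cv2.resize(s["img"][120:390,180:450],(480,480),interpolation=3),cv2.resize(t["img"][160:360,190:320],(312,480),interpolation=3)])
cv2.imwrite("pics/m4.png",o[:,:,::-1])
E
```

```text
clock: 11.68
eef_pos: [0.5738, -0.1846, 0.0639]
ee_rot: [2.219, 2.213, -0.003]
force: [-2.9, -1.3, 19.1]
width: 0.0001
grip_force: 9.4
t 11.6833 pos [ 0.5738 -0.1846  0.0639] goal [ 0.5735 -0.1884  0.065 ] F [-2.8967 -1.2835 19.1496] w 0.0001428610661724691 j [-0.4482  0.436  -0.1539  0.9739 -0.0044  1.1253]
 dp [-0.1536 -0.0116 -0.0449] ang [ 0.0418  0.0671 -0.0251]
```

View pics/m4.png

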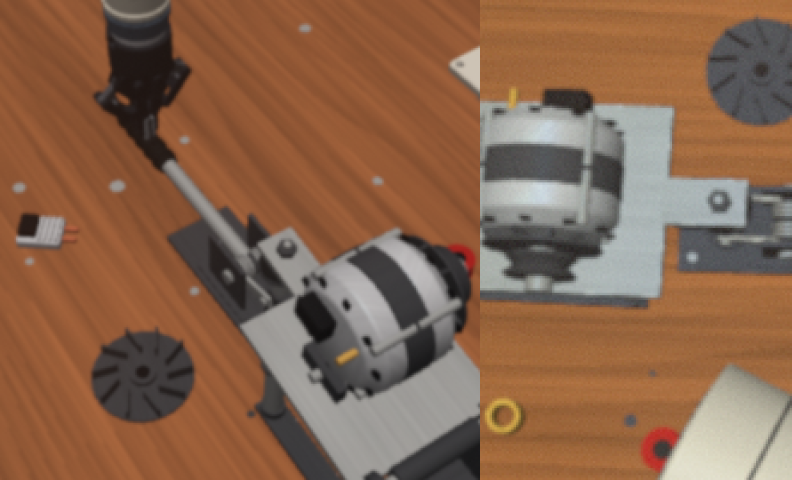

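The crops show the handle level under the fingers, the cradle clear of its post (gap at (272,370)), nut risen by about 8 px and the bystanders untouched. A last check of the base corner at top crop (681,268), then hand in.

```bash
python3 - <<'E'
from h import *
t=eyes.capture("top");s=eyes.capture("scene")
c=onz(t,190+201/2.4,160+268/2.4,.008);print("corner",c,"expect ~ .5275 .1615")
print("nut",tri(t,(190+239/2.4,160+200/2.4),s,(341.4,258.9)))
st=arm.state();print(st["force"])
if np.hypot(c[0]-.5275,c[1]-.1615)<.005: print(arm.hand_in())
E
```

```text
corner [0.5293 0.1567 0.008 ] expect ~ .5275 .1615
nut (array([0.5714, 0.1146, 0.1495]), np.float64(0.0020434376198374903))
[-2.3705 -1.3609 18.2357]
```

The corner is 5 mm off the expected place, so I'll check the slide with bolt-head centroids, before and after, in the same camera.

```bash
python3 - <<'E'
from h import *
t=eyes.capture("top");a=cv2.imread("pics/top0.png");b=t["img"][:,:,::-1]
def cen(im,u,v,r=4):
    g=im[v-r:v+r+1,u-r:u+r+1].min(2).astype(float);g=np.clip(g-np.percentile(g,60),0,None);g[g<.3*g.max()]=0
    y,x=np.mgrid[v-r:v+r+1,u-r:u+r+1];return (g*x).sum()/g.sum(),(g*y).sum()/g.sum()
p=cen(a,327,258);q=cen(b,278,267);print(p,q)
P,Q=onz(t,*p,.012),onz(t,*q,.012);print(P,Q,"moved",Q-P)
np.set_printoptions(linewidth=200)
print(a[252:265,320:334].min(2));print(b[261:274,271:285].min(2))
o=np.hstack([cv2.resize(a[225:275,300:350],(400,400),interpolation=3),cv2.resize(b[230:280,250:300],(400,400),interpolation=3)]);cv2.imwrite("pics/m5.png",o)
E
```

```text
(np.float64(326.21364985163206), np.float64(257.5885262116716)) (np.float64(277.9895591647332), np.float64(266.6566125290023))
[0.5666 0.0307 0.012 ] [0.5412 0.1467 0.012 ] moved [-0.0254  0.116   0.    ]
[[ 92 101  97  97  95  96  97  97  95  95  98  95  96  95]
 [ 94 102  94  95  92  96  90  96  92  95  94  94  96  95]
 [101 103  95  92  93  95  95  93  96  91  91  96  95  90]
 [126 109  96  93  98 109 118 113 103  95  94  95  93  91]
 [150 113  96  97 112 141 154 149 129  95  88  89  95  95]
 [149 110  88 102 133 168 180 179 149 110  94  92  92  93]
 [146 108  93 105 143 175 189 183 154 112  89  92  97  90]
 [135 104  94  97 118 153 168 162 138 103  94  89  93  91]
 [101  99  88  91  99 108 123 119 104  97  96  92  92  97]
 [ 88  98  94  90  93  94  97  96  93  96  95  91  92  90]
 [ 89  99  94  94  92  92  94  97  94  93  94  94  89  96]
 [ 80  87  95  89  91  94  88  88  91  89  88  86  86  83]
 [ 67  67  66  69  64  69  64  66  69  67  67  68  66  63]]
[[ 60  72  90  90  89  87  84  92  89  89  84  89  87  85]
 [ 62  70  86  83  88  85  84  88  84  83  84  85  86  84]
 [ 66  73  81  86  81  87  86  84  86  81  85  83  81  86]
 [ 66  74  91  84  81  88  96  99  95  83  82  87  86  86]
 [ 69  76  91  85  90 108 128 136 123 104  88  84  86  84]
 [ 71  87  96  84  96 128 160 166 156 129  96  81  81  83]
 [ 71  92  97  88  92 129 161 171 161 129  92  81  90  83]
 [ 69  85  92  81  90 111 141 153 139 112  88  85  85  81]
 [ 64  84  91  82  88  94 107 116 105  90  84  82  82  81]
 [ 68  79  90  84  81  83  90  91  92  83  84  81  83  85]
 [ 63  81  84  92  87  84  85  84  88  87  83  86  83  81]
 [ 64  76  87  84  84  85  84  84  83  78  79  81  72  78]
 [ 66  63  67  64  65  63  64  63  57  60  61  64  61  63]]
```

View pics/m5.png

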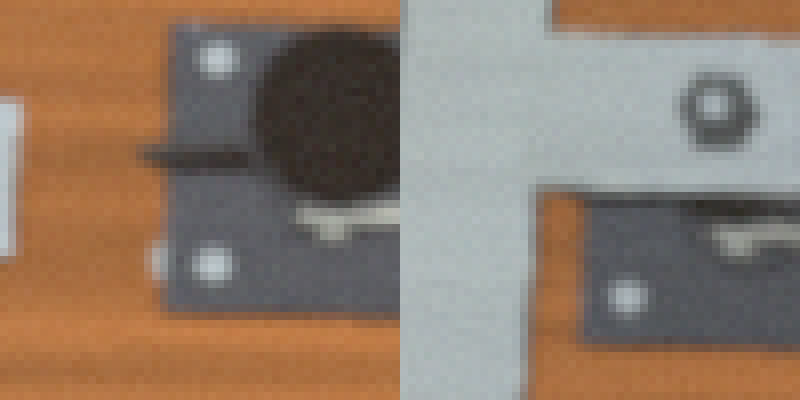

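The bolt head moved (-25.4, +116.0) mm. That matches the slide I wanted, so the jack has not shifted and the corner reading was just coarse. Handing in.

```bash
python3 -c "
from h import *
print(arm.state()['force'],arm.hand_in())"
```

```text
the job is handed in; nothing more can be done
[-2.3064 -0.8384 19.1964] None
```

The job is handed in: the jack's saddle is under the lift pad, centred to about 1 mm by camera, and the cradle is up off its rest posts with the handle held down on its stop at about 19 N.

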